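Close the tip hopper's gate until the catch clicks

TASK

Shut off the pipette-tip dispenser: swing the blue dust cover well aside (about a right angle) on its pin to uncover the finger well, then push the orange tab so that the steel gate slides shut until the spring catch clicks in behind it. Feel for the click and stop there: do not drive the gate hard on into the rubber buffer. Leave the cover aside and the other things on the bench where they are.

Things in the scene. Friction and masses are not known exactly. Their poses are not given: they have to be found in the camera images.
- dispenser: White bench-top pipette-tip dispenser, fixed to the bench. Origin on the bench. Its frame: z up, the gate closes along +y, -x faces the robot at yaw 0. White deck 40 mm high, 120 mm wide (x), y = -105 to 295 mm (x to +110 at y = 55 to 175). Blue catch block on it at x = 58 to 103, y = about 93 to 146, top at z = 77 mm, with an arm over the gate at y = about 136 to 146; both up to 18 mm either way in y
- well (a point): Finger well on the deck; this point: centre of its open top, in the dispenser's frame (0, -25, 86) mm. Grey walls with tops at z = 86 mm, 84 mm apart inside (x -42 to +42); end wall's inner face at y = -90 mm; side walls end at y = +40 mm and the +y end is open. Its floor is the gate plate, top at z = 50 mm
- hopper (a point): Centre of the mouth of the clear square hopper, at (0, 225, 242) mm in the dispenser's frame; the hopper is 138 mm square and stands from z = 58 to 242 mm
- cover (a joint): Blue flat dust cover over the well, 112 x 163 x 5 mm, top face at z = 93 mm, turning level about one upright pin at its corner. Value in rad: 0 = square over the well (it may start a little ajar); grows counter-clockwise seen from above; 1.5 = well uncovered, the cover lies out on the -x side; end of swing 1.75. Stays where left; about 1.2 N at the knob turns it
- cover_knob (a point): Centre of the top of the white round knob standing on the cover, 22 mm across, 32 mm tall above the cover's top face; 100 mm from the pin
- cover_pin (a point): On the upright axis on which the cover turns, 6 mm above the cover's top face
- gate (a joint): Travel in m of the sliding steel gate, growing towards shut (dispenser's +y); starts at 0 to 0.012. The catch block is adjustable: home lies anywhere from 0.041 to 0.080. Sliding takes 5 to 7 N; a hump lifts the catch 18 mm before home (push 11 to 15 N), then 5 to 8 N again up to the click, where it falls to near 0; 1 to 2 mm on, the rubber buffer adds 12 N per mm. Stays where left
- push_tab (a point): Middle of the top edge of the gate's upright orange push tab: 60 mm wide (dispenser's x), 8 mm thick (y), 32 mm tall above the gate plate; it stands in the well and moves with the gate. At gate = 0 it lies at (0, -35, 82) mm in the dispenser's frame. Free room behind it, to the well's end wall: 51 mm at gate = 0
- catch (a joint): Brass spring catch (upright pin 10 mm across, red button outside) in the blue catch block, pressing level on the gate's +x edge. Value in m pushed back: 0.006 to 0.007 while it rubs on the gate's edge, about 0.0095 on the hump, and 0 only once it has sprung in behind the gate's shoulder: the gate is then locked shut
- buffer (a joint): Compression in m of the black rubber buffer on the catch block's arm, which the gate meets 1 to 2 mm after the click. 0 = free; more than 0.0025 (30 N) = overdriven, the rubber is damaged
- tip_box: Bystander: blue box with a clear lid, 120 x 85 x 65 mm. Origin: centre of its underside
- dishes: Bystander: stack of three flat round dishes, 90 mm across, 45 mm tall. Origin: centre of its underside
- tray: Bystander: clear open catch tray, 90 x 110 x 30 mm, beside the hopper. Origin: centre of its underside
- marker: Bystander: white and red marker pen, 130 mm, lying. Origin: centre of its underside
- wash_bottle: Bystander: yellow bottle with a red cap, 72 mm across, 160 mm tall. Origin: centre of its underside
- beaker: Bystander: glass beaker, 80 mm across, 100 mm tall. Origin: centre of its underside
- media_jar: Bystander: glass jar with a blue cap, 84 mm across, 130 mm tall. Origin: centre of its underside

How it is judged (in metres and radians):
On the way, in this order (a step that is already met when the one before it is completed fails the run):
1. the dust cover is swung well aside (more than 1.2 rad) (value of joint cover above 1.2 rad), for 0.2 s.
2. the gate is pushed shut and the catch has sprung in behind it (value of joint catch below 0.002 m and value of joint gate above 0.038 m), for 0.2 s.
At the end, for the whole second after the job is handed in: The dust cover stands at more than 1.2 rad, the catch has sprung in behind the gate (catch within 2 mm of fully out, gate past 38 mm), and gate and cover are at rest (all of step 2 and value of joint cover above 1.2 rad and velocity of joint gate between -0.01 and 0.01 m/s and velocity of joint cover between -0.05 and 0.05 rad/s); the robot touches nothing.
It fails at once if the rubber buffer is overdriven (pressed in more than 2.5 mm, 30 N) (value of joint buffer above 0.0025 m).
It fails at once if a bystander is moved by more than 30 mm (distance of any of tip_box, dishes, tray, marker, wash_bottle, beaker, media_jar from where it was at the start of the episode above 0.03 m).
It also fails if it takes over 51 s, if anything falls off the work surface, if the arm or the gripper's body presses on something with over 40 N, if the wrist force passes 120 N, or if a joint passes its speed limit or range.

ROBOT

A 7-joint arm with a two-finger parallel gripper is mounted at the origin on the work surface. World frame = base frame: x ahead of the robot, y to its left, z up, the work surface at z = 0. Lengths are in m, angles in degrees, forces in N, time in s.
With the tool pointing down it reaches from about 0.4 to 0.9 m from the base axis. Payload 5.5 kg.
Tool frame: the origin (TCP) lies at the very end of the fingers, on their centre line; the grasp point (between the pads) lies 19 mm behind it; z points along the fingers, y is the line along which they close (so a half turn about z gives the same grasp; the last joint's range is limited). The gripper opens to 92 mm and grips with 3 to 60 N. Pads are 19 mm wide; open, the fingers measure 130 mm over their backs; the gripper's body (75 mm by 190 mm) begins 47 mm behind the grasp point.
Start: joints at [82.288, 28.699, -24.465, 88.831, 12.651, 65.22, -12.049], TCP at [0.252, -0.599, 0.227] pointing down, gripper open.
Joint ranges: [-164.97, 164.97], [-17.58, 116.51], [-87.97, 89.64], [11.32, 138.91], [-80.73, 260.73], [10.89, 115.49], [-147.41, 147.41]. Speed limits (degrees/s): [147.25, 147.25, 180, 180, 180, 180, 180].

INTERFACE

Orientations are given as [roll, pitch, yaw] about the fixed x, y, z axes, in that order (R = Rz(yaw) Ry(pitch) Rx(roll)).
In Python, from station import get_obs, camera, camera_model, order gives the robot as it stands.
- The arm moves only by the tool move_arm, never from a script. Its argument "targets" is a list that holds one entry, the list of rows, each a list of 6 numbers: the shift along the tool's x, y, z as a fraction of full scale, then the turn, a rotation vector about the tool's x, y, z as a fraction of full scale. In form: [[[dx, dy, dz, rx, ry, rz], ...]]. A call has 1 to 12 rows; each row shifts and turns the commanded pose from where the row before left it, along the tool's axes as they then stand; what a row does not reach is not made up. Full scale, the value 1, is 0.06 m for a shift and 2 rad for a turn. A row lasts 1/8 s, in which the tool goes at most 62.5 mm and 10.7 degrees, less where a joint would pass 70% of its speed; a pose out of reach is approached as far as the arm can. A call with a number of a shift or a turn outside -1 to 1 is refused whole. A call with a gripper value outside its range is refused whole. "claw" is the opening in per cent of the stroke, from 0 (shut) to 100 (fully open), set as the call begins (left out, the last holds). The fingers move at their own pace and stop on an object; "newtons" is the grip in N (left out, the last holds). Time passes only in rows, so rows that do not move let the fingers close. It gives the time, the measured TCP pose, the force, the opening and the grip force at its end, in the units of the state.
- get_obs(): the state, without advancing time (a new reading comes with each control period).
- camera(name): name is "scene" or "side" or "wrist"; returns the picture (420x560x3 uint8, red, green, blue); there is no depth.
- camera_model(name): a dict with "fx", "fy", "cx", "cy" (pixels), "distortion" ([k1, k2, p1, p2, k3] as OpenCV has them; the pictures are not rectified), "T" (4x4, takes a point from camera to world coordinates). Camera axes: x right, y up, looking along -z (the intrinsics and any distortion apply to the point x, -y, -z); pixel columns grow to the right and rows downward; lengths in m; the calibration is good to about 2 mm. A picture is of the moment at which its call begins: read the wrist's pose just before it. camera_model takes no time and is no camera call; for the wrist camera it gives the pose at the moment of the call.
- order.finish_job(): hands the job in; it is judged then, once.
The state is a dict: "time_s": time; "joints": joint angles; "joint_vel": joint speeds; "joint_efforts": joint torques, N m; "tool_pos": TCP position; "eef_rot": TCP orientation; "force": force on the tool from outside, world axes, zero at the start; "moment": the same for the moment, N m; "opening": opening from 0.0 (shut) to 1.0 (fully open); "gripper_force": force on a finger pad.
Only numpy, scipy, OpenCV 4.12 (cv2) and the standard library are available. Lean on these libraries where they do the work, as an engineer would, in place of code of your own. Each camera call takes 0.05 s, during which the arm holds its last target. There are 200 camera calls.

## Working session

There is one attempt and no reset: what is moved stays moved. The work goes in short steps, Python scripts to look and compute and a tool call to move; the robot and the scene stay as the last step left them, time stands still between calls to the robot, and variables do not carry over. Pictures are saved under pics/ and viewed, at most 10 in all, crops included, and the job is handed in when it is done.

Besides the shell and the picture viewer there is one more tool, called by a JSON object that holds its "fn" and its "kwargs". move_arm: Moves the arm, as the interface text tells. Shift numbers are shares of 0.06 m and turn numbers shares of 2 rad, none past 1 either way. Its arguments: {"type":"object","properties":{"targets":{"type":"array","items":{"type":"array","items":{"type":"array","items":{"type":"number","minimum":-1,"maximum":1}}}},"claw":{"type":"number"},"newtons":{"type":"number"}},"required":["targets"]}

```bash
ls; mkdir -p pics; cat > h.py <<'E'
import numpy as np, cv2
from station import get_obs, camera, camera_model, order
def ray(m,u,v):
    K=np.array([[m["fx"],0,m["cx"]],[0,m["fy"],m["cy"]],[0,0,1]])
    p=cv2.undistortPoints(np.array([[[u,v]]],float),K,np.array(m["distortion"],float))[0,0]
    T=np.array(m["T"]); d=T[:3,:3]@np.array([p[0],-p[1],-1]); return T[:3,3],d/np.linalg.norm(d)
def onz(m,u,v,z):
    o,d=ray(m,u,v); return o+d*(z-o[2])/d[2]
def proj(m,P):
    T=np.array(m["T"]); q=T[:3,:3].T@(np.array(P)-T[:3,3])
    K=np.array([[m["fx"],0,m["cx"]],[0,m["fy"],m["cy"]],[0,0,1]])
    return cv2.projectPoints(np.array([[q[0],-q[1],-q[2]]]),np.zeros(3),np.zeros(3),K,np.array(m["distortion"],float))[0][0,0]
def tri(m1,a,m2,b):
    o1,d1=ray(m1,*a);o2,d2=ray(m2,*b)
    s=np.linalg.lstsq(np.c_[d1,-d2],o2-o1,rcond=None)[0]
    p,q=o1+d1*s[0],o2+d2*s[1]; return (p+q)/2,np.linalg.norm(p-q)
E
python3 - <<'E'
from h import *
import json
o=get_obs();print({k:np.round(v,3) for k,v in o.items()})
for n in("scene","side"):
    cv2.imwrite(f"pics/{n}0.png",camera(n)[:,:,::-1]); print(n,np.round(camera_model(n)["T"],3).tolist())
print(np.round(camera_model("wrist")["T"],3).tolist(),camera_model("wrist")["fx"])
E
```

```text
pics
{'time_s': np.float64(0.0), 'joints': array([ 82.289,  28.756, -24.452,  88.891,  12.651,  65.22 , -12.048]), 'joint_vel': array([ 0.024, -0.018, -0.039, -0.125, -0.019,  0.055, -0.03 ]), 'joint_efforts': array([ 1.0000e-03, -5.6659e+01, -5.8170e+00, -2.7911e+01, -6.9000e-02,
        3.1000e-02,  0.0000e+00]), 'tool_pos': array([ 0.251, -0.599,  0.226]), 'eef_rot': array([-1.79887e+02, -4.00000e-03,  2.27940e+01]), 'force': array([-0.554, -0.468,  0.082]), 'moment': array([ 0.055,  0.03 , -0.015]), 'gripper_force': np.float64(0.0), 'opening': np.float64(0.996)}
scene [[0.194, -0.745, 0.638, 1.292], [0.981, 0.156, -0.115, -0.139], [-0.014, 0.649, 0.761, 1.076], [0.0, 0.0, 0.0, 1.0]]
side [[0.988, 0.098, -0.118, 0.378], [-0.153, 0.585, -0.796, -1.081], [-0.009, 0.805, 0.593, 0.936], [0.0, 0.0, 0.0, 1.0]]
[[0.387, 0.892, 0.234, 0.313], [-0.922, 0.375, 0.095, -0.573], [-0.003, -0.253, 0.967, 0.385], [0.0, 0.0, 0.0, 1.0]] 357.4367751679141
```

View pics/scene0.png

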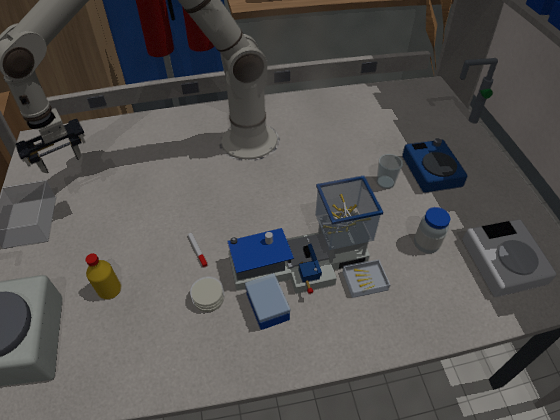

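View pics/side0.png

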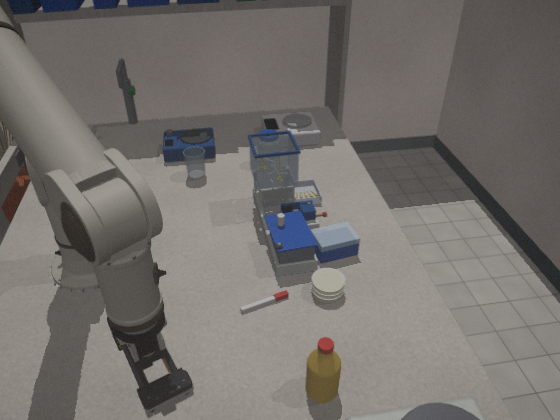

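The scene view shows the cover around (262,255), its knob at about (269,237), the pin at (234,241) and the hopper rim around (348,200). In the side view the cover is around (292,230), the knob at (281,219) and the pin at about (278,244).

```bash
python3 - <<'E'
from h import *
ms,mw=camera_model("scene"),camera_model("side")
tri_=lambda n,a,b:print(n,*[np.round(x,4) for x in tri(ms,a,mw,b)])
tri_("knob",(268.5,235),(281,216)); tri_("pin",(234,240),(278.5,245))
ims={}
for n,m in(("scene",ms),("side",mw)):
    im=cv2.imread(f"pics/{n}0.png"); h=cv2.cvtColor(im,cv2.COLOR_BGR2HSV)
    k=cv2.inRange(h,(105,150,60),(125,255,255)); 
    c=[c for c in cv2.findContours(k,0,2)[0] if cv2.contourArea(c)>300]
    for c in c:
        x,y,w,hh=cv2.boundingRect(c); r=cv2.approxPolyDP(cv2.convexHull(c),4,True)[:,0]
        print(n,(x,y,w,hh),[(tuple(p),np.round(onz(m,*p,0.093)[:2],3).tolist()) for p in r.tolist()] if w<120 and 200<x<320 else "")
# hopper rim
for p in[(318,184),(371,179),(382,212),(330,222)]: print("hop",np.round(onz(ms,*p,.242),3))
a=cv2.imread("pics/scene0.png")[165:320,215:395]; b=cv2.imread("pics/side0.png")[125:275,240:370]
cv2.imwrite("pics/c.png",np.hstack([cv2.resize(a,(450,388),interpolation=2),cv2.resize(b,(336,388),interpolation=2)]))
E
```

```text
knob [ 0.5613 -0.0262  0.1228] 0.0047
pin [ 0.5387 -0.1218  0.0978] 0.0027
scene (228, 228, 66, 45) [((281, 228), [0.518, 0.019]), ((292, 258), [0.628, 0.027]), ((236, 272), [0.642, -0.13]), ((228, 241), [0.534, -0.138])]
scene (425, 208, 25, 19) 
scene (406, 141, 38, 41) 
scene (171, 21, 22, 54) 
scene (115, 7, 44, 76) 
side (266, 211, 51, 39) [((316, 244), [0.642, -0.131]), ((286, 249), [0.558, -0.137]), ((274, 240), [0.532, -0.095]), ((266, 218), [0.524, 0.007]), ((301, 212), [0.631, 0.019])]
hop [0.507 0.124 0.242]
hop [0.518 0.271 0.242]
hop [0.637 0.259 0.242]
hop [0.642 0.119 0.242]
```

View pics/c.png

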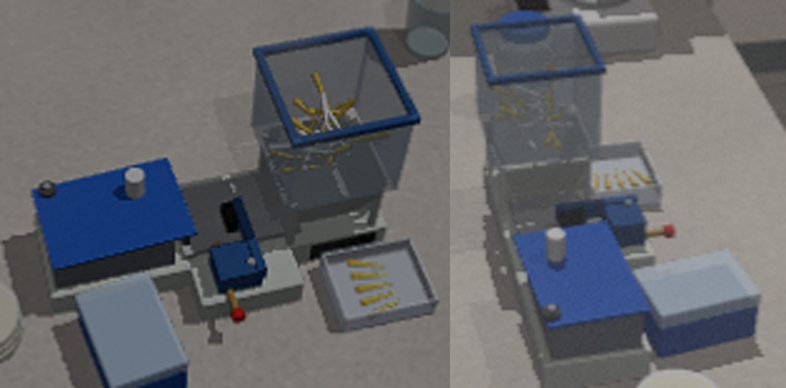

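The enlarged crops confirm the knob top at scene (268.6,234) and side (281,215), and the pin at scene (234,240) and side (279,245.6). The knob–pin distance comes out at about 98 mm (100 expected), so I'll move above the knob.

{"fn": "move_arm", "kwargs": {"targets": [[[0.705, -0.567, 0, 0, 0, 0], [0.705, -0.567, 0, 0, 0, 0], [0.705, -0.567, 0, 0, 0, 0], [0.705, -0.567, 0, 0, 0, 0], [0.705, -0.567, 0, 0, 0, 0], [0.705, -0.567, 0, 0, 0, 0], [0.705, -0.567, 0, 0, 0, 0], [0.705, -0.567, 0, 0, 0, 0], [0.705, -0.567, 0, 0, 0, 0], [0.705, -0.567, 0, 0, 0, 0], [0.705, -0.567, 0, 0, 0, 0], [0.705, -0.567, 0, 0, 0, 0]]], "claw": 45}}

```text
time_s: 1.6
tool_pos: [0.5621, -0.0249, 0.2265]
eef_rot: [180.0, 0.0, 22.8]
force: [-0.7, -0.8, 0.5]
opening: 0.448
gripper_force: 0.0
```

{"fn": "move_arm", "kwargs": {"targets": [[[0, 0, 0, 0, 0, -0.0785], [0, 0, 0, 0, 0, -0.0785], [0, 0, 0, 0, 0, -0.0785], [0, 0, 0, 0, 0, -0.0785], [0, 0, 0, 0, 0, -0.0785], [0, 0, 0, 0, 0, -0.0785], [0, 0, 0, 0, 0, 0], [0, 0, 0, 0, 0, 0]]]}}

```text
time_s: 2.6
tool_pos: [0.5615, -0.0264, 0.2265]
eef_rot: [-180.0, -0.0, 76.6]
force: [-0.6, 0.6, 0.4]
opening: 0.455
gripper_force: 0.0
```

```bash
python3 - <<'E'
from h import *
o=get_obs();print({k:np.round(o[k],3) for k in("time_s","tool_pos","eef_rot","joints","force")})
m=camera_model("wrist");im=camera("wrist")[:,:,::-1]
for n,P in(("knob",(.5613,-.0262,.1228)),("pin",(.5387,-.1218,.0978))): print(n,proj(m,P))
cv2.imwrite("pics/w1.png",im)
import json;json.dump({k:np.array(v).tolist() for k,v in m.items()},open("w1.json","w"))
E
```

```text
{'time_s': np.float64(2.6), 'tool_pos': array([ 0.561, -0.026,  0.227]), 'eef_rot': array([-1.79978e+02, -1.00000e-03,  7.65830e+01]), 'joints': array([ 39.813,  25.897, -51.522, 101.118,  22.367,  63.907, -32.409]), 'force': array([-0.642,  0.571,  0.352])}
knob [278.9061074  206.91338427]
pin [279.07631448 305.9955399 ]
```

View pics/w1.png

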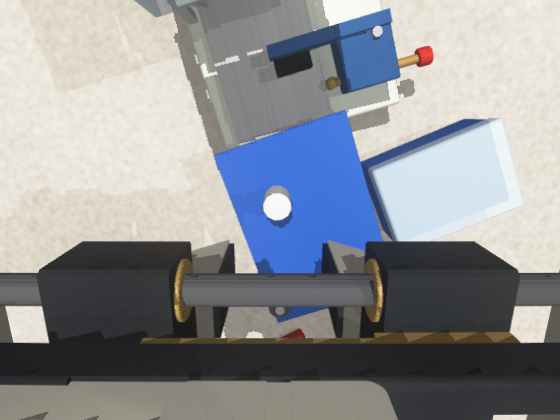

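The wrist view shows the knob at (277,206), within 2 px of the prediction, and the pin at about (280,310). I'll go down over the knob and cage it loosely.

{"fn": "move_arm", "kwargs": {"targets": [[[0, 0, 0.5, 0, 0, 0], [0, 0, 0.5, 0, 0, 0], [0, 0, 0.5, 0, 0, 0], [0, 0, 0.5, 0, 0, 0], [0, 0, 0, 0, 0, 0]]]}}

```text
time_s: 3.28
tool_pos: [0.5597, -0.0263, 0.1048]
eef_rot: [-179.7, 0.0, 76.7]
force: [0.1, -0.2, 1.0]
opening: 0.447
gripper_force: 0.0
```

{"fn": "move_arm", "kwargs": {"targets": [[[0, 0, 0, 0, 0, 0], [0, 0, 0, 0, 0, 0], [0, 0, 0, 0, 0, 0]]], "claw": 30, "newtons": 5}}

```text
time_s: 3.65
tool_pos: [0.5624, -0.0263, 0.1078]
eef_rot: [179.9, 0.0, 76.7]
force: [-0.5, -0.5, -0.4]
opening: 0.301
gripper_force: 0.0
```

{"fn": "move_arm", "kwargs": {"targets": [[[-0.0124, -0.203, 0, 0, 0, -0.0611], [-0.0124, -0.203, 0, 0, 0, -0.0611], [-0.0124, -0.203, 0, 0, 0, -0.0611], [-0.0124, -0.203, 0, 0, 0, -0.0611]]]}}

```text
time_s: 4.15
tool_pos: [0.5143, -0.0269, 0.1078]
eef_rot: [179.8, 0.1, 105.0]
force: [2.4, -0.1, 0.3]
opening: 0.301
gripper_force: 0.8
```

{"fn": "move_arm", "kwargs": {"targets": [[[-0.0124, -0.203, 0, 0, 0, -0.0611], [-0.0124, -0.203, 0, 0, 0, -0.0611], [-0.0124, -0.203, 0, 0, 0, -0.0611], [-0.0124, -0.203, 0, 0, 0, -0.0611], [-0.0124, -0.203, 0, 0, 0, -0.0611], [-0.0124, -0.203, 0, 0, 0, -0.0611], [-0.0124, -0.203, 0, 0, 0, -0.0611], [-0.0124, -0.203, 0, 0, 0, -0.0611], [0, 0, 0, 0, 0, 0], [0, 0, 0, 0, 0, 0]]]}}

```text
time_s: 5.4
tool_pos: [0.4446, -0.0905, 0.107]
eef_rot: [-180.0, 0.0, 160.6]
force: [-0.0, -0.8, -0.1]
opening: 0.3
gripper_force: 0.0
```

{"fn": "move_arm", "kwargs": {"targets": [[[0, 0, 0, 0, 0, 0], [0, 0, -0.2, 0, 0, 0], [0, 0, -0.6, 0, 0, 0], [0, 0, -0.8, 0, 0, 0], [0, 0, -0.8, 0, 0, 0.08]]], "claw": 45}}

```text
time_s: 6.02
tool_pos: [0.4443, -0.0898, 0.2525]
eef_rot: [179.9, -0.0, 151.5]
force: [-0.1, -1.4, -0.5]
opening: 0.448
gripper_force: 0.0
```

{"fn": "move_arm", "kwargs": {"targets": [[[0, 0, 0, 0, 0, 0.08], [0, 0, 0, 0, 0, 0.08], [0, 0, 0, 0, 0, 0.08], [0, 0, 0, 0, 0, 0.08], [0, 0, 0, 0, 0, 0.08], [0, 0, 0, 0, 0, 0.08], [0, 0, 0, 0, 0, 0.016], [-0.05, 0.75, 0, 0, 0, 0], [-0.05, 0.75, 0, 0, 0, 0], [-0.05, 0.75, 0, 0, 0, 0], [0, 0, 0, 0, 0, 0], [0, 0, 0, 0, 0, 0]]], "claw": 0}}

```text
time_s: 7.52
tool_pos: [0.5789, -0.0875, 0.2505]
eef_rot: [-179.9, -0.1, 94.9]
force: [0.1, 0.5, 0.3]
opening: 0.005
gripper_force: 0.0
```

```bash
python3 - <<'E'
from h import *
o=get_obs();print({k:np.round(o[k],3) for k in("time_s","tool_pos","eef_rot","joints","force")})
m=camera_model("wrist");im=camera("wrist")[:,:,::-1]
cv2.imwrite("pics/w2.png",im)
import json;json.dump({k:np.array(v).tolist() for k,v in m.items()},open("w2.json","w"))
E
```

```text
{'time_s': np.float64(7.525), 'tool_pos': array([ 0.579, -0.088,  0.251]), 'eef_rot': array([-1.79937e+02, -5.90000e-02,  9.49160e+01]), 'joints': array([ 49.671,  30.624, -60.076,  96.14 ,  27.979,  69.886, -12.019]), 'force': array([0.065, 0.453, 0.305])}
```

View pics/w2.png

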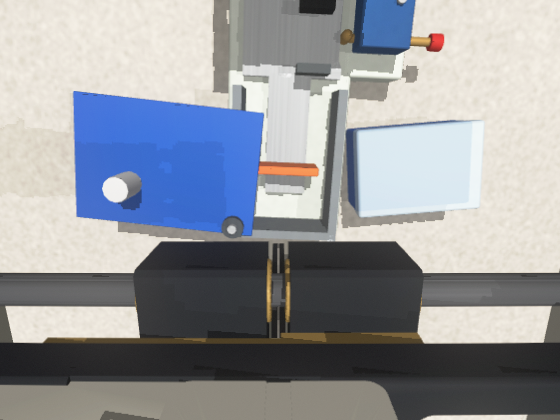

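The picture shows the cover swung aside to the left, with the pin at (231,227). The orange tab's top edge runs from (258,168) to (318,171), and the end wall is at row ~222. I'll work out positions in world coordinates.

```bash
python3 - <<'E'
from h import *
import json
m=json.load(open("w2.json"));im=cv2.imread("pics/w2.png");h=cv2.cvtColor(im,cv2.COLOR_BGR2HSV)
k=cv2.inRange(h,(3,150,120),(18,255,255)); k[:120]=0;k[235:]=0;k[:,:240]=0
c=max(cv2.findContours(k,0,2)[0],key=cv2.contourArea);print(cv2.boundingRect(c))
r=cv2.boxPoints(cv2.minAreaRect(c));
for p in r: print("tab",p,np.round(onz(m,*p,.082),4))
P=lambda n,u,v,z:print(n,np.round(onz(m,u,v,z),4))
P("cover edge top",263,113,.093);P("cover edge bot",250,235,.093);P("pin",231,227,.099)
P("R wall inner far",337,92,.086);P("R wall inner near",326,222,.086)
P("R wall outer far",349,88,.086);P("R outer near",338,235,.086)
P("end wall inner",290,220,.086);P("L inner far",244,90,.086);P("R far end",343,81,.086);P("L far end",237,85,.086)
a=im[60:245,220:360];cv2.imwrite("pics/c2.png",cv2.resize(a,None,fx=3.2,fy=3.2,interpolation=cv2.INTER_CUBIC))
E
```

```text
(259, 164, 59, 12)
tab [259. 164.] [ 0.5587 -0.0647  0.082 ]
tab [317. 164.] [ 0.6117 -0.0602  0.082 ]
tab [317. 175.] [ 0.6128 -0.0703  0.082 ]
tab [259. 175.] [ 0.5594 -0.0749  0.082 ]
cover edge top [ 0.5594 -0.0192  0.093 ]
cover edge bot [ 0.5555 -0.1301  0.093 ]
pin [ 0.5381 -0.1219  0.099 ]
R wall inner far [0.6215 0.0038 0.086 ]
R wall inner near [ 0.6259 -0.1135  0.086 ]
R wall outer far [0.6314 0.0079 0.086 ]
R outer near [ 0.6388 -0.1254  0.086 ]
end wall inner [ 0.5918 -0.1145  0.086 ]
L inner far [ 0.5413 -0.0014  0.086 ]
R far end [0.6255 0.0132 0.086 ]
L far end [0.5351 0.0022 0.086 ]
```

View pics/c2.png

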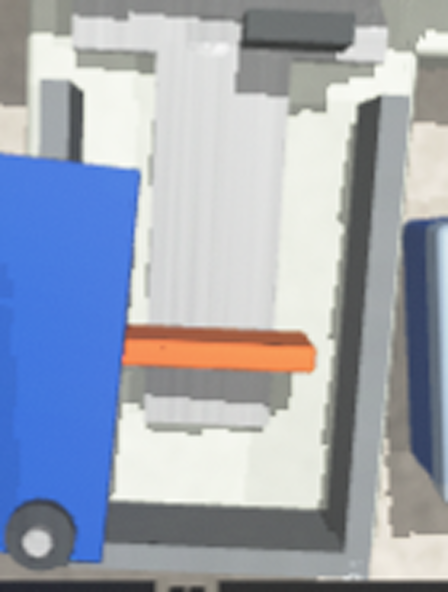

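The tab's rear face is at about y = -0.0725, its centre at x ≈ 0.582, and its yaw is about 4–5°. The end wall's inner edge is at about y = -0.124. I'll enter the well between the tab and the wall.

{"fn": "move_arm", "kwargs": {"targets": [[[-0.187, 0.135, 0, 0, 0, 0], [0, 0, 0.6, 0, 0, 0], [0, 0, 0.6, 0, 0, 0], [0, 0, 0.5, 0, 0, 0], [0, 0, 0, 0, 0, 0], [0, 0, 0, 0, 0, 0]]]}}

```text
time_s: 8.32
tool_pos: [0.5895, -0.0994, 0.1501]
eef_rot: [179.9, 0.0, 94.7]
force: [0.4, 1.4, 0.7]
opening: 0.008
gripper_force: 0.0
```

{"fn": "move_arm", "kwargs": {"targets": [[[0, 0, 0.3, 0, 0, 0], [0, 0, 0.3, 0, 0, 0], [0, 0, 0.3, 0, 0, 0], [0, 0, 0.3, 0, 0, 0], [0, 0, 0.15, 0, 0, 0], [0, 0, 0, 0, 0, 0], [0, 0, 0, 0, 0, 0]]]}}

```text
time_s: 9.2
tool_pos: [0.5892, -0.0986, 0.0682]
eef_rot: [179.9, 0.0, 94.8]
force: [-0.1, -0.4, 0.6]
opening: 0.008
gripper_force: 0.0
```

{"fn": "move_arm", "kwargs": {"targets": [[[0.1, 0, 0, 0, 0, 0], [0.1, 0, 0, 0, 0, 0], [0.05, 0, 0, 0, 0, 0], [0, 0, 0, 0, 0, 0]]]}}

```text
time_s: 9.7
tool_pos: [0.5877, -0.0845, 0.0681]
eef_rot: [180.0, 0.1, 94.8]
force: [0.9, -3.2, 1.4]
opening: 0.003
gripper_force: 1.3
```

{"fn": "move_arm", "kwargs": {"targets": [[[0.05, 0, 0, 0, 0, 0], [0, 0, 0, 0, 0, 0]]]}}

```text
time_s: 9.95
tool_pos: [0.5877, -0.083, 0.0681]
eef_rot: [180.0, 0.2, 94.7]
force: [-0.3, -5.0, 3.1]
opening: 0.008
gripper_force: 2.7
```

{"fn": "move_arm", "kwargs": {"targets": [[[0.05, 0, 0, 0, 0, 0], [0.05, 0, 0, 0, 0, 0]]]}}

```text
time_s: 10.2
tool_pos: [0.5874, -0.0782, 0.0681]
eef_rot: [180.0, 0.2, 94.6]
force: [0.6, -6.9, 2.5]
opening: 0.005
gripper_force: 3.7
```

{"fn": "move_arm", "kwargs": {"targets": [[[0.05, 0, 0, 0, 0, 0], [0.05, 0, 0, 0, 0, 0]]]}}

```text
time_s: 10.45
tool_pos: [0.5872, -0.0722, 0.0681]
eef_rot: [179.9, 0.2, 94.6]
force: [2.6, -8.0, 1.4]
opening: 0.007
gripper_force: 3.7
```

{"fn": "move_arm", "kwargs": {"targets": [[[0.05, 0, 0, 0, 0, 0], [0.05, 0, 0, 0, 0, 0]]]}}

```text
time_s: 10.7
tool_pos: [0.5869, -0.0662, 0.0681]
eef_rot: [179.9, 0.2, 94.6]
force: [2.7, -7.3, 0.8]
opening: 0.004
gripper_force: 3.7
```

{"fn": "move_arm", "kwargs": {"targets": [[[0.05, 0, 0, 0, 0, 0]]]}}

```text
time_s: 10.82
tool_pos: [0.5868, -0.064, 0.0682]
eef_rot: [179.9, 0.3, 94.6]
force: [2.0, -10.7, 2.9]
opening: 0.005
gripper_force: 5.8
```

{"fn": "move_arm", "kwargs": {"targets": [[[0.05, 0, 0, 0, 0, 0]]]}}

```text
time_s: 10.95
tool_pos: [0.5867, -0.0629, 0.0682]
eef_rot: [179.9, 0.4, 94.5]
force: [3.5, -13.5, 2.9]
opening: 0.005
gripper_force: 6.6
```

{"fn": "move_arm", "kwargs": {"targets": [[[0.05, 0, 0, 0, 0, 0]]]}}

```text
time_s: 11.08
tool_pos: [0.5866, -0.0607, 0.0682]
eef_rot: [179.9, 0.5, 94.5]
force: [3.3, -14.2, 3.0]
opening: -0.001
gripper_force: 7.1
```

{"fn": "move_arm", "kwargs": {"targets": [[[0.05, 0, 0, 0, 0, 0]]]}}

```text
time_s: 11.2
tool_pos: [0.5865, -0.0574, 0.0682]
eef_rot: [179.9, 0.4, 94.5]
force: [2.5, -11.2, 1.2]
opening: 0.003
gripper_force: 5.2
```

I felt the hump at y ≈ -0.061, so home should be near -0.043.

{"fn": "move_arm", "kwargs": {"targets": [[[0.035, 0, 0, 0, 0, 0]]]}}

```text
time_s: 11.32
tool_pos: [0.5863, -0.0532, 0.0682]
eef_rot: [179.9, 0.3, 94.5]
force: [4.1, -8.0, -0.7]
opening: 0.002
gripper_force: 4.1
```

{"fn": "move_arm", "kwargs": {"targets": [[[0.035, 0, 0, 0, 0, 0], [0, 0, 0, 0, 0, 0]]]}}

```text
time_s: 11.58
tool_pos: [0.5862, -0.0498, 0.0682]
eef_rot: [179.8, 0.2, 94.6]
force: [3.2, -6.5, -0.7]
opening: 0.004
gripper_force: 3.5
```

{"fn": "move_arm", "kwargs": {"targets": [[[0.02, 0, 0, 0, 0, 0], [0, 0, 0, 0, 0, 0]]]}}

```text
time_s: 11.82
tool_pos: [0.5861, -0.0487, 0.0681]
eef_rot: [179.8, 0.2, 94.6]
force: [5.0, -7.3, 0.5]
opening: 0.007
gripper_force: 3.6
```

{"fn": "move_arm", "kwargs": {"targets": [[[0.02, 0, 0, 0, 0, 0], [0, 0, 0, 0, 0, 0]]]}}

```text
time_s: 12.08
tool_pos: [0.586, -0.0473, 0.0682]
eef_rot: [179.8, 0.2, 94.6]
force: [4.0, -7.0, -1.1]
opening: 0.008
gripper_force: 3.4
```

{"fn": "move_arm", "kwargs": {"targets": [[[0.02, 0, 0, 0, 0, 0], [0, 0, 0, 0, 0, 0]]]}}

```text
time_s: 12.32
tool_pos: [0.5852, -0.0443, 0.0681]
eef_rot: [179.9, 0.0, 94.7]
force: [1.7, -1.1, 0.9]
opening: 0.008
gripper_force: 1.0
```

{"fn": "move_arm", "kwargs": {"targets": [[[0.013, 0, 0, 0, 0, 0], [0, 0, 0, 0, 0, 0]]]}}

```text
time_s: 12.58
tool_pos: [0.584, -0.0422, 0.0678]
eef_rot: [180.0, -0.0, 94.8]
force: [2.2, -2.9, 0.9]
opening: 0.007
gripper_force: 1.1
```

The force fell from 7 N to about 1 N with a small jump, which is the click. I'll back off, lift out and check.

{"fn": "move_arm", "kwargs": {"targets": [[[-0.1, 0, 0, 0, 0, 0], [-0.15, 0, 0, 0, 0, 0], [0, 0, 0, 0, 0, 0], [0, 0, -0.4, 0, 0, 0], [0, 0, -0.8, 0, 0, 0], [0, 0, -0.8, 0, 0, 0], [0, 0, -0.8, 0, 0, 0], [0, 0, -0.3, 0, 0, 0], [0, 0, 0, 0, 0, 0], [0, 0, 0, 0, 0, 0]]]}}

```text
time_s: 13.82
tool_pos: [0.5842, -0.0576, 0.2524]
eef_rot: [-179.9, -0.0, 94.8]
force: [-0.0, -0.2, -0.6]
opening: 0.004
gripper_force: 0.0
```

```bash
python3 - <<'E'
from h import *
import json
o=get_obs();print({k:np.round(o[k],3) for k in("time_s","tool_pos","force")})
m=camera_model("wrist");im=camera("wrist")[:,:,::-1].copy();cv2.imwrite("pics/w3.png",im)
for n,mm,i in(("before",json.load(open("w2.json")),cv2.imread("pics/w2.png")),("after",m,im)):
    h=cv2.cvtColor(i,cv2.COLOR_BGR2HSV)
    k=cv2.inRange(h,(0,180,120),(3,255,255))|cv2.inRange(h,(172,180,120),(180,255,255)); k[:,:380]=0; k[230:]=0
    M=cv2.moments(k,True); u,v=M["m10"]/M["m00"],M["m01"]/M["m00"]; print(n,"red button",(u,v),np.round(onz(mm,u,v,.06),4))
    k=cv2.inRange(h,(3,150,120),(18,255,255)); k[235:]=0;k[:,:240]=0;k[:,330:]=0
    r=cv2.boundingRect(k);print("tab",r,np.round(onz(mm,r[0]+r[2],r[1]+r[3],.082),4))
E
```

```text
{'time_s': np.float64(13.825), 'tool_pos': array([ 0.584, -0.058,  0.252]), 'force': array([-0.013, -0.214, -0.611])}
before red button (436.9240506329114, 40.95569620253165) [0.7102 0.0575 0.06  ]
tab (259, 164, 59, 12) [ 0.6139 -0.0712  0.082 ]
after red button (417.9270833333333, 72.08333333333333) [0.7037 0.0593 0.06  ]
tab (255, 149, 57, 12) [ 0.6122 -0.0284  0.082 ]
```

View pics/w3.png

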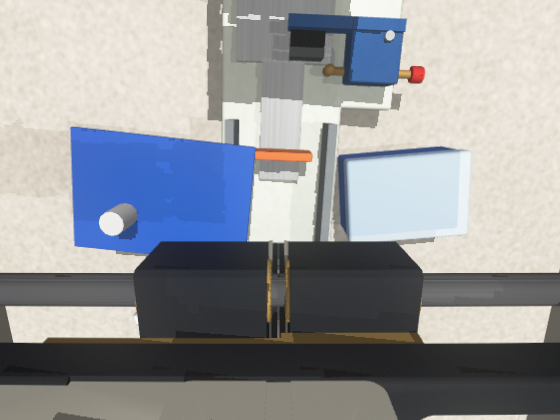

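The picture shows the tab moved forward to (283,155) and the red button at (418,72). The button has sprung inward 6.5 mm and the gate moved about 43 mm, so it is locked. The cover is still aside and the arm is clear.

```bash
python3 -c "
from station import order;print(order.finish_job())"
```

```text
the job is handed in; nothing more can be done
None
```

I swung the cover aside by about 85° and pushed the gate shut by about 43 mm until the catch clicked, stopping there with the push force under 3 N; the job is handed in, and no verdict came back.

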